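Let the vial trolley down the transfer rail and catch it

ROBOT

A 7-joint arm with a two-finger parallel gripper is mounted at the origin on the work surface. World frame = base frame: x ahead of the robot, y to its left, z up, the work surface at z = 0. Lengths are in mm, angles in rad, forces in N, time in s.
With the tool pointing down it reaches from about 400 to 875 mm from the base axis. Payload 4.4 kg.
Tool frame: the origin (TCP) lies on the mounting face of the last link; the fingertips stand 173 mm ahead of it and the grasp point (between the pads) lies manip.grasp_offset ahead of it (manip.grasp_offset is the distance from the TCP to the grasp point, in mm); z points along the fingers, y is the line along which they close (so a half turn about z gives the same grasp; the last joint's range is limited). The gripper opens to 85 mm and grips with 20 to 120 N. Pads are 22 mm wide; open, the fingers measure 114 mm over their backs; the gripper's body (76 mm by 85 mm) begins 54 mm behind the grasp point. The pads swing forward as they close: fully open they stand 13 mm farther back than shut.
Start: joints at [-1.216, 0.628, 0.038, 1.517, -0.027, 0.996, -0.02], TCP at [265.503, 593.316, 404.713] pointing down, gripper open.
Joint ranges: [-3.06, 3.06], [-0.37, 2.12], [-1.25, 1.32], [0.18, 2.47], [-1.1, 4.24], [0.23, 1.98], [-2.94, 2.94]. Speed limits (rad/s): [2.57, 2.57, 3.14, 3.14, 3.14, 3.14, 3.14].

INTERFACE

Orientations are given as a rotation vector (axis times angle).
In Python, from rig import manip gives the robot as it stands. The module is installed in compiled form; this text tells all that it offers.
- The arm moves only by the shell command python3 -m pendant 'ROWS' [OPENING] [FORCE]. ROWS is text: rows parted by semicolons, each of 4 numbers parted by spaces: the shift along the tool's x, y, z in m, then the turn about the tool's z in degrees. In form: dx dy dz roll; .... A call has exactly 5 rows; each row shifts and turns the commanded pose from where the row before left it, along the tool's axes as they then stand; what a row does not reach is not made up. A row lasts 1/12 s, in which the tool goes at most 41.7 mm and 7.16 degrees, less where a joint would pass 70% of its speed; a pose out of reach is approached as far as the arm can. A call with a gripper value outside its range is refused whole. OPENING is the closure, from -1 (fully open) to 1 (shut), set as the call begins (- or left out, the last holds). The fingers move at their own pace and stop on an object; FORCE is the grip in N (left out, the last holds). Time passes only in rows, so rows that do not move let the fingers close, or fill a call up. It gives the time, the measured TCP pose, the force, the opening and the grip force at its end, in the units of the state.
- manip.get_state(): the state, without advancing time (a new reading comes with each control period).
- manip.get_image(name): name is "scene" or "side" or "wrist"; returns (picture, depth): 384x512x3 uint8, blue, green, red; 384x512 float32, mm along the optical axis (not along the pixel's ray), 0 where there is no reading.
- manip.calibration(name): a dict with "fx", "fy", "cx", "cy" (pixels), "R" (3x3) and "t" (3): a world point X has camera coordinates R X + t. Camera axes: x right, y down, z forward; pixel columns grow to the right and rows downward; lengths in mm; the calibration is good to about 2 mm. A picture is of the moment at which its call begins: read the wrist's pose just before it. calibration takes no time and is no camera call; for the wrist camera it gives the pose at the moment of the call.
- manip.sign_off(): hands the job in; it is judged then, once.
The state is a dict: "t": time; "q": joint angles; "joint_velocities": joint speeds; "tau": joint torques, N m; "ee_pos": TCP position; "eef_rot": TCP orientation; "force": force on the tool from outside, world axes, zero at the start; "torque": the same for the moment, N m; "gripper_width": finger opening in mm; "finger_force": force on a finger pad.
Only numpy, scipy, OpenCV 4.12 (cv2) and the standard library are available. Lean on these libraries where they do the work, as an engineer would, in place of code of your own. Each camera call takes 0.05 s, during which the arm holds its last target. There are 200 camera calls.

TASK

Slide the release handle beside the rail all the way towards you so that the trolley with the tall vial rolls off on its own. Let it run untouched until its front has passed the release handle, then catch it gently with the fingers against its front, so softly that the vial barely rocks, and bring it to a standstill for a second short of the end stop; then ease it down until it rests against the stop without a bump, and let go. Leave the jar, the beaker and the capsule tray where they are.

Things in the scene. Friction and masses are not known exactly. Their poses are not given: they have to be found in the camera images.
- rail: Fixed sloping rail: two aluminium track bars 600 mm long on three feet. Origin on the bench under the rail's middle. Its y axis runs along the rail downhill (level), x across it (away from the robot at yaw 0), z up. Slope 0.055 rad: the track's top is 45 mm above the bench at the origin and falls 55 mm per metre of y.
- trolley (a joint): Travel of the trolley down the rail in m: 0 at the start (held by the blade of the release), 0.42 at the end stop. Its front face is at x = 0, y = -0.16 + joint in the rail's frame. Grey steel box on wheels, 70 mm wide, 125 mm long, deck level. The upright front face spans 20 to 75 mm above the track. Mass 0.85 kg nominal (0.68 to 1.1).
- trolley_front (a point): Middle of the upper edge of the trolley's front face, 75 mm above the track. The trolley rolls with a drag of about 1.8 N per m/s and a dry friction of about 0.07 N, so that it tends to 0.18 to 0.32 m/s with a time constant of 0.4 to 0.65 s.
- release (a joint): Travel of the release in m: 0 closed (its steel blade stands before the trolley), 0.032 fully open. It slides along the rail's -x, towards the robot, takes 2 to 3 N and stays where it is left. The blade clears the trolley at about 0.020.
- release_grip (a point): Top centre of the release handle: upright black round grip, 16 mm in diameter, 60 mm tall, on a steel bar beside the rail, its top 115 mm above the bench. Closed, it stands at x = -0.085, y = 0.012 in the rail's frame. Between it and the far side of the rail the space above the track is free.
- rail_stop (a point): Point 50 mm above the track in the plane of the end stop's uphill face; in the rail's frame x = 0, y = 0.26. The end stop is 70 mm wide, 22 mm thick and its top is 36 mm above the track, lower than the trolley's front face.
- vial: Slender amber vial with a steel cap, 22 mm in diameter, 130 mm tall, 0.06 kg, standing loose on the trolley's deck, its axis about 85 mm behind the front face. Origin at the centre of its underside, z along its axis; centre of mass 75 mm up. It rocks or tips when the trolley's speed jumps by 0.1 m/s or more.
- jar: Bystander: closed jar, 56 mm in diameter and 75 mm tall, standing on the bench on the robot's side of the rail, near the upper half. Origin at the centre of its underside.
- beaker: Bystander: clear beaker, 64 mm in diameter and 75 mm tall, standing on the bench behind the rail. Origin at the centre of its underside.
- tray: Bystander: low white capsule tray with compartments, 110 x 160 x 25 mm, on the bench behind the rail's lower half. Origin at the centre of its underside.
Not all that is in view belongs to the job. There is more than one size of the vial; the job needs the smallest.

How it is judged (in metres and radians):
On the way, in this order (a step that is already met when the one before it is completed fails the run):
1. the release has been slid fully open (value of joint release above 0.026 m).
2. the trolley rolls on its own, untouched, as its front passes the release handle (value of joint trolley between 0.13 and 0.3 m and velocity of joint trolley above 0.09 m/s and contact force between the fingers and trolley below 0.1 N), for 0.1 s.
3. the trolley has been caught and stands still against the fingers, short of the end stop (value of joint trolley between 0.16 and 0.405 m and velocity of joint trolley between -0.03 and 0.03 m/s), for 0.7 s.
At the end, for the whole second after the job is handed in: The trolley rests within 10 mm of the end stop, the vial stands upright on its deck (within 0.1 rad) and is at rest, the release is open (over 26 mm), and the hand touches nothing (value of joint trolley above 0.41 m and velocity of joint trolley below 0.02 m/s and value of joint release above 0.026 m and angle between vial's own z axis and vertical below 0.1 rad and linear speed of vial below 0.03 m/s and distance between vial and trolley_front below 0.12 m and height (world z) of vial above 0.08 m).
It fails at once if the trolley was touched before its front had passed the release handle (value of joint trolley below 0.145 m and contact force between the fingers and trolley above 0.5 N).
It fails at once if the trolley was jolted: a blow of more than 12 N from the hand (contact force between any of the fingers, the arm and trolley above 12 N).
It fails at once if the trolley ran into the end stop at more than 0.12 m/s (value of joint trolley above 0.408 m and velocity of joint trolley above 0.12 m/s).
It fails at once if the vial was jolted: it rocked by more than 0.1 rad or tipped over (angle between vial's own z axis and vertical above 0.1 rad).
It fails at once if the jar, the beaker or the tray was moved (distance of any of jar, beaker, tray from where it was at the start of the episode above 0.03 m).
It also fails if it takes over 38 s, if anything falls off the work surface, if the arm or the gripper's body presses on something with over 40 N, if the wrist force passes 120 N, or if a joint passes its speed limit or range.

## Working session

There is one attempt and no reset: what is moved stays moved. The work goes in short steps, Python scripts to look and compute and a shell command to move; the robot and the scene stay as the last step left them, time stands still between calls to the robot, and variables do not carry over. Pictures are saved under pics/ and viewed, at most 10 in all, crops included, and the job is handed in when it is done.

```bash
mkdir -p pics
python3 - <<'E'
from rig import manip
import cv2, numpy as np
s=manip.get_state();print(s['t'],s['ee_pos'],s['eef_rot'],s['gripper_width'],s['force'],manip.grasp_offset)
for n in('scene','side'):
    p,d=manip.get_image(n);cv2.imwrite(f'pics/{n}0.png',p);np.save(f'{n}0.npy',d)
    c=manip.calibration(n);print(n,c)
E
```

```text
0.0 [265.38792802 593.05137075 403.77787399] [-6.56070687e-01 -3.07195357e+00  2.90070859e-03] 85.19483959987924 [ 0.14730282  0.33228154 -0.74217096] 154.70000000000002
scene {'fx': 413.78712349567076, 'fy': 413.78712349567076, 'cx': 260.95812581310366, 'cy': 187.95157255585747, 'R': array([[ 0.76955262,  0.63820348,  0.02202441],
       [ 0.41757382, -0.47682216, -0.77348092],
       [-0.48313649,  0.60443109, -0.63343681]]), 't': array([-371.43063658, -187.86713096, 1639.597522  ])}
side {'fx': 406.98739231036086, 'fy': 406.98739231036086, 'cx': 256.4995290715012, 'cy': 189.06922772195225, 'R': array([[ 0.77558184, -0.63122449,  0.00533495],
       [-0.31223739, -0.39096201, -0.86582707],
       [ 0.54861701,  0.66985398, -0.50031492]]), 't': array([-501.81396101,  233.42780463,  819.85712162])}
```

View pics/scene0.png

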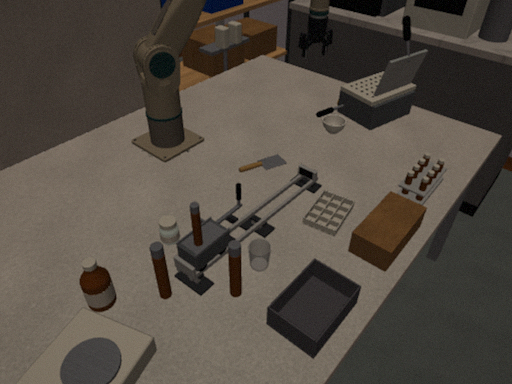

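View pics/side0.png

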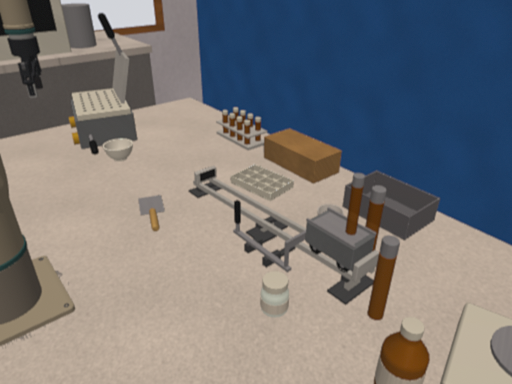

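The scene view shows the rail from the trolley (about 205,242) down to the end stop (308,172). The handle is at (238,190), the jar at (169,230), the beaker at (259,255) and the tray at (329,212). The side view agrees. I'll enlarge both.

Run:
```python
import cv2,numpy as np
a=cv2.imread('pics/scene0.png')[155:300,150:350];b=cv2.imread('pics/side0.png')[160:305,185:385]
cv2.imwrite('pics/c1.png',cv2.resize(a,None,fx=4,fy=4,interpolation=cv2.INTER_CUBIC))
cv2.imwrite('pics/c2.png',cv2.resize(b,None,fx=4,fy=4,interpolation=cv2.INTER_CUBIC))
```

```text
(no output)
```

View pics/c1.png

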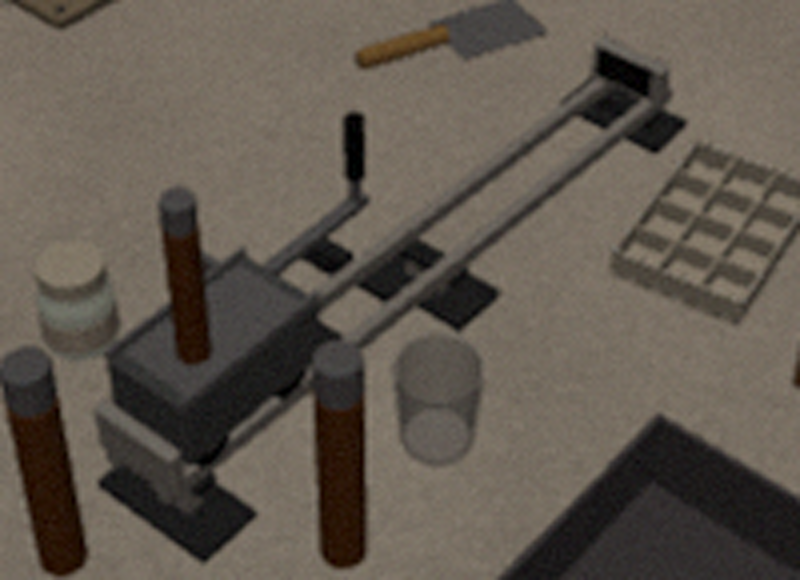

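View pics/c2.png

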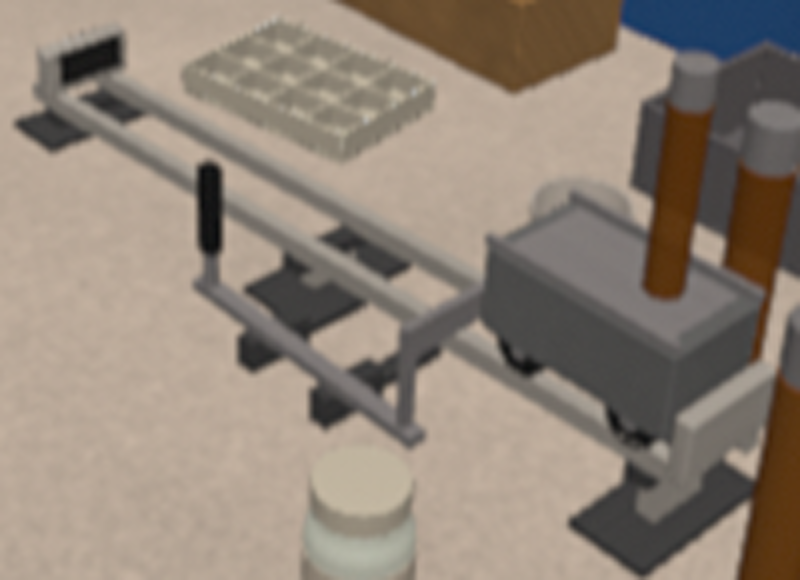

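```bash
cat > h.py <<'E'
import numpy as np
from rig import manip
from scipy.optimize import least_squares
def proj(n,X):
    c=manip.calibration(n);p=c['R']@X+c['t'];return np.array([c['fx']*p[0]/p[2]+c['cx'],c['fy']*p[1]/p[2]+c['cy']])
def w(P,L):
    c,s=np.cos(P[2]),np.sin(P[2]);return np.array([P[0]+c*L[0]-s*L[1],P[1]+s*L[0]+c*L[1],L[2]])
E
python3 - <<'E'
from h import *
S=lambda u,v:(150+u/4,155+v/4)
T=lambda u,v:(185+u/4,160+v/4)
H=(-85,12,115)
O=[('scene',S(353,117),H),('side',T(209,166),H),
('scene',S(242,252),(-35,-160,128.8)),('scene',S(320,300),(35,-160,128.8)),('side',T(490,240),(-35,-160,128.8)),('side',T(575,195),(35,-160,128.8)),
('scene',S(110,355),(-35,-285,128.8)),('side',T(675,348),(-35,-285,128.8)),('side',T(760,298),(35,-285,128.8)),
('scene',S(597,47),(-35,260,66.7)),('side',T(123,32),(35,260,66.7))]
f=lambda P:np.concatenate([proj(n,w(P,L))-np.array(uv) for n,uv,L in O])
best=min((least_squares(f,[x,y,a],loss='soft_l1') for x in(400,) for y in(-200,200,500) for a in(-2,-1,0,1,2)),key=lambda r:r.cost)
P=best.x;print(P,best.cost);print(f(P).reshape(-1,2).round(1))
np.save('P.npy',P)
for L in[H,(0,-160,128),(0,260,80),(0,-15,128)]:
    X=w(P,L);print(L,X,np.hypot(X[0],X[1]))
# depth-based bystanders
for n,pts in(('scene',dict(handle=(238,186),jar=(169,220),tray=(329,208),beaker=(259,244))),('side',dict(jar=(275,276),tray=(262,180)))):
    d=np.load(n+'0.npy');c=manip.calibration(n)
    for k,(u,v) in pts.items():
        z=d[v,u];X=c['R'].T@(np.array([(u-c['cx'])/c['fx']*z,(v-c['cy'])/c['fy']*z,z])-c['t'])
        q=np.array([np.cos(P[2])*(X[0]-P[0])+np.sin(P[2])*(X[1]-P[1]),-np.sin(P[2])*(X[0]-P[0])+np.cos(P[2])*(X[1]-P[1])])
        print(n,k,X.round(),'rail',q.round())
from scipy.spatial.transform import Rotation as R
print(R.from_rotvec(manip.get_state()['eef_rot']).as_matrix().round(3))
E
```

```text
Traceback (most recent call last):
  File "h.py", line 5, in proj
    c=manip.calibration(n);p=c['R']@X+c['t'];return np.array([c['fx']*p[0]/p[2]+c['cx'],c['fy']*p[1]/p[2]+c['cy']])
ValueError: time passes only in moves, steps and waits
```

```bash
cat > h.py <<'E'
import numpy as np
from rig import manip
from scipy.optimize import least_squares
C={n:manip.calibration(n) for n in('scene','side')}
def proj(n,X):
    c=C[n];p=c['R']@X+c['t'];return np.array([c['fx']*p[0]/p[2]+c['cx'],c['fy']*p[1]/p[2]+c['cy']])
def w(P,L):
    c,s=np.cos(P[2]),np.sin(P[2]);return np.array([P[0]+c*L[0]-s*L[1],P[1]+s*L[0]+c*L[1],L[2]])
E
python3 - <<'E'
from h import *
S=lambda u,v:(150+u/4,155+v/4)
T=lambda u,v:(185+u/4,160+v/4)
H=(-85,12,115)
O=[('scene',S(353,117),H),('side',T(209,166),H),
('scene',S(242,252),(-35,-160,128.8)),('scene',S(320,300),(35,-160,128.8)),('side',T(490,240),(-35,-160,128.8)),('side',T(575,195),(35,-160,128.8)),
('scene',S(110,355),(-35,-285,128.8)),('side',T(675,348),(-35,-285,128.8)),('side',T(760,298),(35,-285,128.8)),
('scene',S(597,47),(-35,260,66.7)),('side',T(123,32),(35,260,66.7))]
f=lambda P:np.concatenate([proj(n,w(P,L))-np.array(uv) for n,uv,L in O])
best=min((least_squares(f,[x,y,a],loss='soft_l1') for x in(500,) for y in(-200,200,500) for a in(-2,-1,0,1,2)),key=lambda r:r.cost)
P=best.x;print(P,best.cost);print(f(P).reshape(-1,2).round(1))
np.save('P.npy',P)
for L in[H,(0,-160,128),(0,260,80),(0,-15,128)]:
    X=w(P,L);print(L,X,np.hypot(X[0],X[1]))
for n,pts in(('scene',dict(handle=(238,186),jar=(169,220),tray=(329,208),beaker=(259,244))),('side',dict(jar=(275,276),tray=(262,180)))):
    d=np.load(n+'0.npy');c=C[n]
    for k,(u,v) in pts.items():
        z=d[v,u];X=c['R'].T@(np.array([(u-c['cx'])/c['fx']*z,(v-c['cy'])/c['fy']*z,z])-c['t'])
        q=np.array([np.cos(P[2])*(X[0]-P[0])+np.sin(P[2])*(X[1]-P[1]),-np.sin(P[2])*(X[0]-P[0])+np.cos(P[2])*(X[1]-P[1])])
        print(n,k,X.round(),'rail',q.round())
from scipy.spatial.transform import Rotation as R
s=manip.get_state();print(R.from_rotvec(s['eef_rot']).as_matrix().round(3),s['q'].round(3) if hasattr(s['q'],'round') else s['q'])
E
```

```text
[ 576.13440389 -130.47240377   -6.25618181] 7.45245132926317
[[ 0.2 -1. ]
 [ 0.3 -0.5]
 [ 0.6 -0.7]
 [ 0.6 -1.1]
 [-0.9  0.1]
 [-0.3 -0.3]
 [-0.8 -0.1]
 [ 0.8  1.4]
 [ 1.2 -0.3]
 [-2.3 -1.5]
 [ 1.8 -0.5]]
(-85, 12, 115) [ 490.8413899  -120.77179735  115.        ] 505.48105511366555
(0, -160, 128) [ 580.45443911 -290.41407219  128.        ] 649.051376397655
(0, 260, 80) [569.11434667 129.4328074   80.        ] 583.6471461567301
(0, -15, 128) [ 576.53940719 -145.46693519  128.        ] 594.6077003198645
scene handle [ 494. -126.  109.] rail [-82.   6.]
scene jar [ 421. -340.   75.] rail [-161. -205.]
scene tray [704.  79.   4.] rail [134. 206.]
scene beaker [ 660. -224.   49.] rail [ 81. -96.]
side jar [ 419. -337.   77.] rail [-163. -202.]
side tray [714.  56.  19.] rail [143. 183.]
[[-0.913  0.409 -0.001]
 [ 0.409  0.913 -0.002]
 [ 0.    -0.002 -1.   ]] [-1.216  0.629  0.038  1.518 -0.027  0.996 -0.02 ]
```

```bash
python3 - <<'E'
from h import *
from scipy.spatial.transform import Rotation as R
s=manip.get_state();c=manip.calibration('wrist');M=R.from_rotvec(s['eef_rot']).as_matrix()
print('cam in tool',M.T@(-c['R'].T@c['t']-np.array(s['ee_pos'])))
E
python3 -m pendant '0 0 0.007 6.43;0 0 0.007 6.43;0 0 0.007 6.43;0 0 0.007 6.43;0 0 0.007 6.43' 1 40
python3 -m pendant '0 0 0.007 6.43;0 0 0.007 6.43;0 0 0.007 6.43;0 0 0.007 6.43;0 0 0.007 6.43'
cat >> h.py <<'E'
from scipy.spatial.transform import Rotation as Ro
def rail():
    P=np.load('P.npy');s=manip.get_state();p=np.array(s['ee_pos']);M=Ro.from_rotvec(s['eef_rot']).as_matrix()
    c,n=np.cos(P[2]),np.sin(P[2]);d=p[:2]-P[:2]
    print('t',round(s['t'],3),'rail x,y,tipz',round(c*d[0]+n*d[1],1),round(-n*d[0]+c*d[1],1),round(p[2]-173,1),'heading',round(float(np.degrees(np.arctan2(M[1,0],M[0,0])-P[2]))%360,2),'F',np.round(s['force'],1),'w',round(s['gripper_width'],1),'q',np.round(s['q'],2))
if __name__=='__main__': rail()
E
python3 h.py
```

```text
cam in tool [67.29573502 -0.59253463 31.81938732]
t: 0.52
ee_pos: [265.4, 593.1, 368.9]
eef_rot: [1.489, 2.766, -0.001]
force: [0.5, 0.2, -0.5]
gripper_width: 25.4
finger_force: 0.0
t: 0.93
ee_pos: [265.3, 593.2, 333.9]
eef_rot: [2.196, 2.246, -0.001]
force: [-0.8, -0.5, -0.3]
gripper_width: -0.0
finger_force: 0.0
t 0.933 rail x,y,tipz -291.2 731.8 160.9 heading 89.73 F [-0.8 -0.5 -0.3] w -0.0 q [-1.39  0.73  0.33  1.59 -0.29  0.87 -0.92]
```

```bash
cat > tr.py <<'E'
from h import *
import cv2
def cloud(n):
    p,d=manip.get_image(n);c=C[n];v,u=np.indices(d.shape);m=d>0
    z=d[m];X=np.stack([(u[m]-c['cx'])/c['fx']*z,(v[m]-c['cy'])/c['fy']*z,z],1)
    X=(X-c['t'])@c['R'];P=np.load('P.npy');k,s=np.cos(P[2]),np.sin(P[2]);D=X[:,:2]-P[:2]
    return np.stack([k*D[:,0]+s*D[:,1],-s*D[:,0]+k*D[:,1],X[:,2]],1),p[m].astype(float)
def meas(n='scene'):
    t=manip.get_state()['t'];L,c=cloud(n)
    a=(abs(L[:,0])<28)&(L[:,2]>135)&(L[:,2]<215)&(c[:,2]>1.8*c[:,0])&(c[:,2]>30)
    b=(abs(L[:,0])<30)&(L[:,2]>105)&(L[:,2]<135)
    print(n,'t',round(t,3),'vial',a.sum(),np.median(L[a],0).round(1) if a.any() else '','deck y pct',np.percentile(L[b,1],[1,5,50,95,99]).round(1) if b.any() else '',b.sum())
if __name__=='__main__': meas()
E
python3 - <<'E'
from tr import *
meas();meas('side')
E
```

```text
scene t 0.933 vial 227 [   7.7 -257.4  160.8] deck y pct [-365.8 -356.5 -208.9 1473.4 1485.5] 1198
side t 0.983 vial 358 [  -8.6 -253.5  178.7] deck y pct [-287.5 -286.7 -210.  1476.1 1487.1] 1468
```

```bash
R='-'
python3 -m pendant '-0.02 0.0065 0 0;-0.036 0.0118 0 0;-0.036 0.0118 0 0;-0.036 0.0118 0 0;-0.036 0.0118 0 0' >/dev/null
python3 -m pendant '-0.036 0.0118 0 0;-0.036 0.0118 0 0;-0.036 0.0118 0 0;-0.036 0.0118 0 0;-0.036 0.0118 0 0' >/dev/null
python3 -m pendant '-0.036 0.0118 0 0;-0.036 0.0118 0 0;-0.036 0.0118 0 0;-0.036 0.0118 0 0;-0.036 0.0118 0 0' >/dev/null
python3 -m pendant '-0.036 0.0118 0 0;-0.036 0.0118 0 0;-0.036 0.0118 0 0;-0.036 0.0118 0 0;-0.02 0.006 0 0' >/dev/null
python3 h.py
```

```text
t 2.7 rail x,y,tipz -64.6 39.1 162.5 heading 89.99 F [ 0.  -0.1  0.3] w -0.2 q [-0.04  0.55  0.24  1.96 -0.2   0.65  0.36]
```

Run:
```python
from tr import *
P=np.load('P.npy');k=[np.cos(P[2]),np.sin(P[2])]
for n in('side','scene'):
    c=C[n];o=-c['R'].T@c['t'];d=o[:2]-P[:2];o=np.array([k[0]*d[0]+k[1]*d[1],-k[1]*d[0]+k[0]*d[1]])
    L,_=cloud(n);m=(abs(L[:,0]+85)<30)&(abs(L[:,1]-12)<30)&(L[:,2]>65)&(L[:,2]<112)
    md=np.median(L[m],0);u=md[:2]-o;u/=np.linalg.norm(u)
    print(n,m.sum(),md,'centre',md[:2]+u*6.8, L[m].min(0),L[m].max(0))
```

```text
side 114 [-92.75669647   5.07463351  88.63376064] centre [-88.60685258  10.46154317] [-9.72665899e+01 -1.96010646e-02  6.52844235e+01] [-83.47849276  14.7954497  111.63645539]
scene 58 [-81.17065203   3.95044284  90.16008882] centre [-85.65290553   9.0640916 ] [-94.79577165  -1.54535392  68.07504218] [-77.72054432  15.31778049 111.66372984]
```

```bash
python3 -m pendant '-0.01 0.003 0 0;-0.01 0.003 0 0;-0.009 0.003 0.01 0;0 0 0.015 0;0 0 0.015 0' >/dev/null
python3 -m pendant '0 0 0.015 0;0 0 0.015 0;0 0 0.0085 0;0 0 0 0;0 0 0 0' >/dev/null
python3 h.py
python3 -m pendant '0 -0.001 0 0;0 -0.001 0 0;0 -0.001 0 0;0 -0.001 0 0;0 0 0 0' >/dev/null; python3 h.py
python3 -m pendant '0 -0.001 0 0;0 -0.001 0 0;0 -0.001 0 0;0 -0.001 0 0;0 0 0 0' >/dev/null; python3 h.py
```

```text
t 3.633 rail x,y,tipz -56.6 15.2 82.7 heading 90.09 F [-0.7  0.1 -0.2] w -0.1 q [ 0.05  0.69  0.18  1.98 -0.24  0.5   0.43]
t 4.05 rail x,y,tipz -60.7 15.1 83.6 heading 90.04 F [ 1.  -0.1  0.5] w -0.5 q [ 0.05  0.69  0.18  1.99 -0.25  0.49  0.44]
t 4.467 rail x,y,tipz -64.8 15.1 83.1 heading 90.04 F [0.1 0.3 0.1] w 0.1 q [ 0.05  0.68  0.18  2.   -0.25  0.48  0.44]
```

```bash
python3 -m pendant '-0.004 -0.001 0 0;0 -0.001 0 0;0 -0.001 0 0;0 0 0 0;0 0 0 0' >/dev/null; python3 h.py
python3 -m pendant '0 -0.001 0 0;0 -0.001 0 0;0 -0.001 0 0;0 0 0 0;0 0 0 0' >/dev/null; python3 h.py
python3 -m pendant '0 -0.001 0 0;0 -0.001 0 0;0 -0.001 0 0;0 0 0 0;0 0 0 0' >/dev/null; python3 h.py
```

```text
t 4.883 rail x,y,tipz -67.2 10.8 83.4 heading 90.03 F [ 1.3 -1.7 -0.3] w 0.3 q [ 0.06  0.68  0.18  2.   -0.24  0.48  0.45]
t 5.3 rail x,y,tipz -70.7 11.1 83.2 heading 90.04 F [ 2.3 -0.4 -0.8] w 0.1 q [ 0.06  0.68  0.18  2.01 -0.24  0.47  0.45]
t 5.717 rail x,y,tipz -73.8 11.1 83.2 heading 90.04 F [ 1.3 -0.5  0.5] w 0.1 q [ 0.07  0.68  0.18  2.02 -0.24  0.47  0.45]
```

```bash
cat > hd.py <<'E'
from tr import *
L,_=cloud('side');m=(abs(L[:,0]+100)<30)&(abs(L[:,1]-12)<20)&(L[:,2]>65)&(L[:,2]<112)&(L[:,0]<-84)
print(m.sum(),np.median(L[m],0));meas('side');rail()
E
python3 hd.py
```

```text
122 [-100.21104985    4.90214176   94.41425162]
side t 5.767 vial 356 [  -8.7 -253.3  178.6] deck y pct [-287.7 -286.6 -211.4 1474.4 1485.6] 1464
t 5.817 rail x,y,tipz -73.8 11.2 83.1 heading 90.04 F [ 0.8 -1.9  1.1] w -0.3 q [ 0.07  0.68  0.18  2.02 -0.24  0.47  0.45]
```

```bash
python3 -m pendant '0 -0.001 0 0;0 -0.002 0 0;0 -0.001 0 0;0 -0.001 0 0;0 0 0 0' >/dev/null; python3 hd.py
```

```text
157 [-102.44824717    4.91786793   92.49638816]
side t 6.283 vial 362 [  -8.5 -253.4  177.7] deck y pct [-287.7 -286.6 -209.8 1475.  1484.6] 1462
t 6.333 rail x,y,tipz -78.8 11.2 83.1 heading 90.04 F [ 0.5 -0.  -0. ] w -0.2 q [ 0.07  0.67  0.17  2.03 -0.25  0.46  0.45]
```

```bash
python3 -m pendant '0 -0.010 0 0;0 -0.010 0 0;0 0 0 0;0.01 0.020 0 0;0.02 0.025 0 0' | head -3; python3 hd.py; python3 tr.py
```

```text
t: 6.75
ee_pos: [519.7, -93.5, 256.1]
eef_rot: [-2.196, -2.244, 0.006]
117 [-125.05971147    4.93839259   88.29699493]
side t 6.8 vial 335 [  -8.  -224.8  177.4] deck y pct [-318.1 -257.3 -181.1 1473.6 1485.9] 1445
t 6.85 rail x,y,tipz -50.4 44.8 83.1 heading 90.37 F [-0.2  0.8  0.1] w 0.1 q [-0.01  0.69  0.19  1.98 -0.26  0.49  0.39]
scene t 6.85 vial 243 [   7.3 -221.   161.7] deck y pct [-365.9 -357.3 -170.3 1476.  1488.6] 1157
```

```bash
python3 -m pendant '0.01 0.02 0 0;0.01 0.02 0 0;0.01 0.01 0 0;0 0 0 0;0 0 0 0' | head -3
python3 - <<'E'
from tr import *
rail();meas();rail()
E
```

```text
t: 7.32
ee_pos: [569.7, -59.1, 255.7]
eef_rot: [-2.188, -2.252, 0.003]
t 7.317 rail x,y,tipz -4.5 71.5 82.7 heading 90.11 F [-0.3 -0.8  0.1] w -0.1 q [-0.08  0.73  0.21  1.86 -0.26  0.57  0.33]
scene t 7.317 vial 224 [   7.1 -129.6  157.1] deck y pct [-365.8 -358.2  -68.3 1475.9 1487.1] 1099
t 7.367 rail x,y,tipz -5.0 70.7 82.8 heading 90.03 F [-0.4 -0.3 -0.2] w -0.0 q [-0.08  0.73  0.21  1.86 -0.26  0.57  0.33]
```

```bash
python3 -m pendant '0 0 0 0;0.001 0 0 0;0.005 0 0 0;0.011 0 0 0;0.017 0 0 0' | head -4; python3 h.py
```

```text
t: 7.78
ee_pos: [569.4, -26.4, 256.4]
eef_rot: [2.194, 2.248, -0.001]
force: [-0.7, -0.0, 0.0]
t 7.783 rail x,y,tipz -3.9 104.2 83.4 heading 89.86 F [-0.7 -0.   0. ] w -0.2 q [-0.14  0.73  0.22  1.87 -0.27  0.57  0.27]
```

```bash
python3 -m pendant '0.018 0 0 0;0.018 0 0 0;0.018 0 0 0;0.018 0 0 0;0.017 0 0 0' | head -4; python3 h.py
```

```text
t: 8.2
ee_pos: [566.7, 65.9, 256.2]
eef_rot: [-2.188, -2.253, -0.001]
force: [0.0, -0.1, 0.5]
t 8.2 rail x,y,tipz -4.1 196.5 83.2 heading 90.11 F [ 0.  -0.1  0.5] w -0.1 q [-0.31  0.73  0.23  1.87 -0.29  0.57  0.14]
```

```bash
python3 -m pendant '0.0165 0 0 0;0.0135 0 0 0;0.010 0 0 0;0.006 0 0 0;0.002 0 0 0' | head -4; python3 h.py;
python3 -m pendant '0 0 0 0;0 0 0 0;0 0 0 0;0 0 0 0;0 0 0 0' | head -4
python3 - <<'E'
from tr import *
p,_=manip.get_image('side');cv2.imwrite('pics/s1.png',cv2.resize(p[100:300,130:400],None,fx=2.9,fy=2.9))
meas();meas('side');rail()
E
```

```text
t: 8.62
ee_pos: [565.4, 113.4, 256.0]
eef_rot: [-2.187, -2.254, -0.0]
force: [-0.5, -0.1, -0.1]
t 8.617 rail x,y,tipz -4.2 244.0 83.0 heading 90.17 F [-0.5 -0.1 -0.1] w -0.0 q [-0.4   0.74  0.25  1.85 -0.3   0.58  0.07]
t: 9.03
ee_pos: [566.0, 110.6, 256.3]
eef_rot: [2.192, 2.25, -0.0]
force: [-0.5, 0.6, 0.4]
scene t 9.083 vial 196 [  6.4 134.  156.9] deck y pct [-366.  -360.1  217.7 1478.5 1486.5] 875
side t 9.133 vial 186 [ -4.9 137.1 176.7] deck y pct [7.0000e-01 1.0910e+02 2.2230e+02 1.4798e+03 1.4878e+03] 979
t 9.183 rail x,y,tipz -3.7 241.8 83.2 heading 90.01 F [ 0.3 -0.1  0.2] w -0.3 q [-0.4   0.74  0.25  1.85 -0.3   0.58  0.07]
```

View pics/s1.png

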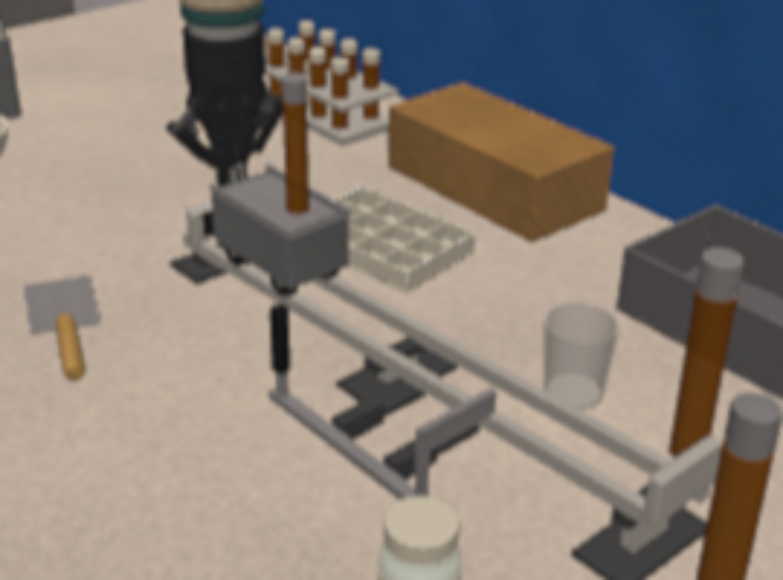

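The trolley stands against the fingers at about 391 mm, and the vial (295,150) is upright. I'll wait a little longer, then ease it down.

```bash
python3 -m pendant '0 0 0 0;0 0 0 0;0 0 0 0;0 0 0 0;0 0 0 0' >/dev/null; python3 tr.py
python3 -m pendant '0 0 0 0;0 0 0 0;0 0 0 0;0 0 0 0;0.001 0 0 0' >/dev/null
python3 -m pendant '0.002 0 0 0;0.002 0 0 0;0.002 0 0 0;0.002 0 0 0;0.002 0 0 0' >/dev/null
python3 -m pendant '0.002 0 0 0;0.002 0 0 0;0.002 0 0 0;0.002 0 0 0;0.002 0 0 0' >/dev/null
python3 -m pendant '0.002 0 0 0;0.002 0 0 0;0.002 0 0 0;0.002 0 0 0;0.002 0 0 0' >/dev/null
python3 -m pendant '0.002 0 0 0;0.002 0 0 0;0.002 0 0 0;0.002 0 0 0;0.002 0 0 0' >/dev/null
python3 -m pendant '0.002 0 0 0;0.002 0 0 0;0.002 0 0 0;0.002 0 0 0;0.002 0 0 0' >/dev/null
python3 -m pendant '0 0 0 0;0 0 0 0;0 0 0 0;0 0 0 0;0 0 0 0' >/dev/null
python3 - <<'E'
from tr import *
p,_=manip.get_image('side');cv2.imwrite('pics/s2.png',cv2.resize(p[100:250,130:330],None,fx=4,fy=4))
meas();meas('side');rail()
E
```

```text
scene t 9.6 vial 188 [  6.8 134.8 157. ] deck y pct [-366.6 -360.2  219.  1479.2 1486.8] 880
scene t 12.617 vial 181 [  6.9 160.8 157.7] deck y pct [-366.3 -361.4  265.1 1478.6 1488.1] 840
side t 12.667 vial 188 [ -4.5 162.9 177.3] deck y pct [-365.2  138.5  278.3 1479.5 1485.5] 944
t 12.717 rail x,y,tipz -3.7 293.0 83.2 heading 90.03 F [-0.1  0.4  0.3] w 0.1 q [-0.49  0.75  0.26  1.82 -0.31  0.6  -0.01]
```

View pics/s2.png

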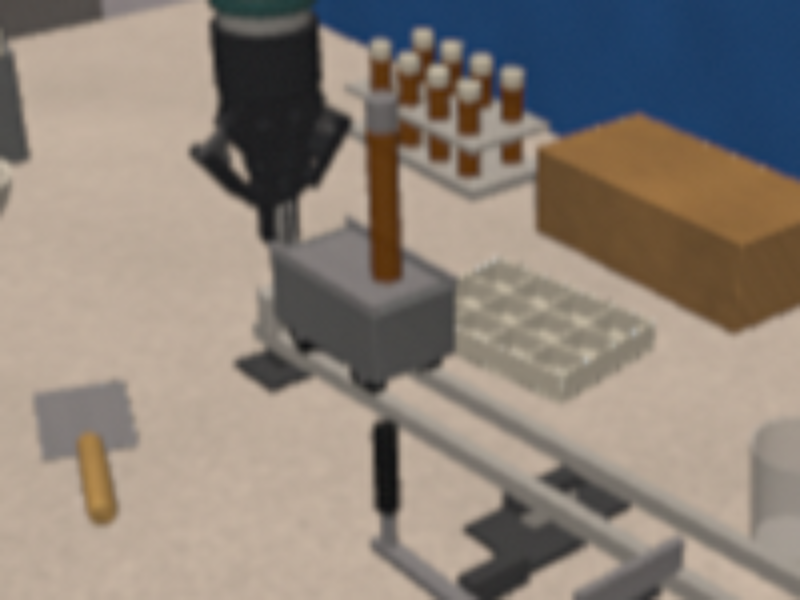

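The trolley is against the stop at about 418 mm with the vial upright, and the fingers are clear of its front. I'll back away a little and hand in.

```bash
python3 -m pendant '0.01 0 0 0;0.01 0 0 0;0.01 0 0 0;0 0 0 0;0 0 0 0' >/dev/null
python3 -c "
from tr import *
meas();rail();print(manip.sign_off())"
```

```text
scene t 13.133 vial 188 [  6.9 160.4 156.1] deck y pct [-366.2 -361.1  311.2 1477.7 1487.2] 818
t 13.183 rail x,y,tipz -4.0 323.7 83.1 heading 90.12 F [-0.6 -0.8  0.5] w -0.2 q [-0.54  0.76  0.27  1.8  -0.32  0.62 -0.05]
the job is handed in; nothing more can be done
None
```

The job is handed in at about 13.2 s of the 38 s allowed, with no verdict returned: the release is fully open, the trolley was caught and held at about 391 mm, then eased to the end stop (about 418 mm). The vial is upright, the hand is clear, and nothing moved towards the jar, beaker or tray, though I did not re-measure them.

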